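Sweep the spare mounting hardware off the breadboard into the tray

TASK

Clear the four loose metal pieces (post collar, brass adapter ring, pedestal foot, aluminium spacer) off the black breadboard: with the fingertips, gently sweep them across the board and over its edge into the empty steel tray beside it. Do not pinch, press down on or lift any of them. Leave the clear chip box, the standing post and the vial where they are, and keep off the lens tray on the other side.

Things in the scene. Friction and masses are not known exactly. Their poses are not given: they have to be found in the camera images.
- board: black optical breadboard, a fixed plate 300 x 300 x 13 mm on rubber feet, with a grid of tapped holes that are looks only (the top is smooth to slide on). Origin: under its middle, at table height; its top face is 25 mm above that. Its x and y axes run along its edges; the two trays stand along its +y and -y edges (150 mm from the middle), which tray on which side varies. It has no raised lip.
- tray: hardware tray: bare, empty, bright sheet-steel tray, fixed on the table with its long side along a side edge of the board (gap 3 to 8 mm). Outside 290 (its x, along the board's edge) x 120 (its y, across) x 20 mm high, walls and floor 2 mm; its rim is 5 mm lower than the board's top. Origin: centre of its underside
- lens_tray: lens tray: blue tray of the same outside size, filled with dark foam and holding eight glass lenses (18 mm high at most, rim 20 mm), fixed along the opposite side edge of the board. Not to be touched, and nothing goes in it. Origin: centre of its underside
- collar_mid (a point): steel post collar: a bright ring 26 mm across with a dark clamp screw and a 13 mm bore, 12 mm high, 35 g. Lies flat and loose on the board, metal on smooth anodised metal, so it slides under a light push and tips over the edge once its centre is past it. This point is its centre, half-way up.
- adapter_mid (a point): brass (gold-coloured) thread-adapter ring, 27 mm across with a 19 mm opening, 9 mm high, 18 g. Lies flat and loose on the board, metal on smooth anodised metal, so it slides under a light push and tips over the edge once its centre is past it. This point is its centre, half-way up.
- foot_mid (a point): stainless pedestal foot: a stepped disc, 32 mm across for its lower 6 mm and 25 mm across above, 10 mm high, 45 g. Lies flat and loose on the board, metal on smooth anodised metal, so it slides under a light push and tips over the edge once its centre is past it. This point is its centre, half-way up.
- spacer_mid (a point): aluminium post spacer: a short cylinder 25 mm across, 15 mm high, 20 g. Lies flat and loose on the board, metal on smooth anodised metal, so it slides under a light push and tips over the edge once its centre is past it. This point is its centre, half-way up.
- chip_box: small clear plastic chip box with a gold chip inside, 25 x 25 x 12 mm, loose, lying among the pieces on the board at least 35 mm (centre to centre, along the board's x) from any of them; stays where it is. Origin: centre of its underside
- post: loose steel optical post standing on the board near its far edge: base disc 25 mm across, 8 mm high, rod 12.7 mm across, 50 mm high in all; stays where it is. Origin: centre of its underside
- vial: small amber glass vial with a black cap, 24 mm across, 45 mm high, standing loose on the board near its far edge; stays where it is. Origin: centre of its underside

How it is judged:
At the end, for the whole second after the job is handed in: The centre of each of the four pieces is inside the steel tray's walls and below 22 mm above the tray's underside (that is, lower than the board's top), all at rest; the chip box, post and vial are within 10 mm of where they began (x of collar_mid in the frame of tray between -0.14 and 0.14 m and y of collar_mid in the frame of tray between -0.055 and 0.055 m and z of collar_mid in the frame of tray between 0 and 0.022 m and linear speed of each of collar, adapter, foot, spacer below 0.03 m/s and x of adapter_mid in the frame of tray between -0.14 and 0.14 m and y of adapter_mid in the frame of tray between -0.055 and 0.055 m and z of adapter_mid in the frame of tray between 0 and 0.022 m and x of foot_mid in the frame of tray between -0.14 and 0.14 m and y of foot_mid in the frame of tray between -0.055 and 0.055 m and z of foot_mid in the frame of tray between 0 and 0.022 m and x of spacer_mid in the frame of tray between -0.14 and 0.14 m and y of spacer_mid in the frame of tray between -0.055 and 0.055 m and z of spacer_mid in the frame of tray between 0 and 0.022 m and distance of each of chip_box, post, vial from where it was at the start of the episode below 0.01 m); the robot touches nothing.
It fails at once if a metal piece is lifted: its centre comes more than 25 mm above the board's top (z of any of collar_mid, adapter_mid, foot_mid, spacer_mid in the frame of board above 0.05 m).
It fails at once if a metal piece is pinched or pressed down on: the fingers bear on it with more than 12 N (contact force between any of collar, adapter, foot, spacer and the fingers above 12 N).
It fails at once if the chip box, post or vial is moved by more than 10 mm or tipped over (distance of any of chip_box, post, vial from where it was at the start of the episode above 0.01 m or angle between any of chip_box, post, vial's own z axis and vertical above 0.3 rad).
It fails at once if the robot bears on the lens tray with more than 2 N (contact force between any of the fingers, the arm and lens_tray above 2 N).
It fails at once if a metal piece falls into the lens tray (contact force between any of collar, adapter, foot, spacer and lens_tray above 0.05 N).
It also fails if it takes over 54 s, if anything falls off the work surface, if the arm or the gripper's body presses on something with over 40 N, if the wrist force passes 120 N, or if a joint passes its speed limit or range.

ROBOT

A 6-joint arm with a two-finger parallel gripper is mounted at the origin on the work surface. World frame = base frame: x ahead of the robot, y to its left, z up, the work surface at z = 0. Lengths are in m, angles in rad, forces in N, time in s.
With the tool pointing down it reaches from about 0.35 to 0.95 m from the base axis. Payload 17.4 kg.
Tool frame: the origin (TCP) lies midway between the tips of the shut fingers; the grasp point (between the pads) lies 19 mm behind it; z points along the fingers, y is the direction in which the jaws open and shut (so a half turn about z gives the same grasp; the last joint's range is limited). The gripper opens to 93 mm and grips with 3 to 60 N. Pads are 15 mm wide; open, the fingers measure 128 mm over their backs; the gripper's body (75 mm by 188 mm) begins 65 mm behind the grasp point.
Start: joints at [-1.383, 0.116, 1.442, -0, 1.584, -0.038], TCP at [0.151, -0.658, 0.219] pointing down, gripper open.
Joint ranges: [-2.83, 2.83], [-0.83, 2.19], [0.07, 2.5], [-1.14, 4.28], [0.01, 3], [-2.97, 2.97]. Speed limits (rad/s): [1.89, 1.89, 2.22, 3.14, 3.14, 3.14].

INTERFACE

Orientations are given as a rotation vector (axis times angle).
In Python, from rig import status, viewer, ticket gives the robot as it stands.
- The arm moves only by the tool apply_moves, never from a script. Its argument "targets" is one flat list of numbers, 5 for each row, row after row: the shift along the world's x, y, z in cm, then the turn about the world's z in degrees, then the opening, from 0 (shut) to 1 (fully open). In form: [tx, ty, tz, turn, hand, tx, ty, tz, turn, hand, ...]. A call has 1 to 12 rows; each row is the pose to reach, as a shift and turn from the pose commanded when the call began; what a row does not reach only later rows make up. A row lasts 1/8 s, in which the tool goes at most 62.5 mm and 10.7 degrees, less where a joint would pass 70% of its speed; a pose out of reach is approached as far as the arm can. A call with a gripper value outside its range is refused whole. The fingers move at their own pace and stop on an object; "newtons" is the grip in N (left out, the last holds). Time passes only in rows, so rows that repeat a pose let the fingers close. It gives the time, the measured TCP pose, the force and the opening at its end, in the units of the state.
- status.observe(): the state, without advancing time (a new reading comes with each control period).
- viewer.grab_frame(name): name is "scene" or "top" or "wrist"; returns (picture, depth): 400x640x3 uint8, blue, green, red; 400x640 float32, m along the optical axis (not along the pixel's ray), 0 where there is no reading.
- viewer.calibration(name): a dict with "vfov" (degrees; the focal length in pixels is half the picture's height over the tangent of half this angle, whatever the lens; pixels are square), "cx", "cy" (the principal point, pixels), "dist_coeffs" ([k1, k2, p1, p2, k3] as OpenCV has them; the pictures are not rectified), "eye" and "rotation" of the camera in the world; the wrist camera has in their place "T_tool_cam" (4x4, takes a point from camera to tool coordinates, whose origin is the TCP and whose axes are the flange's). Camera axes: x right, y up, looking along -z (the intrinsics and any distortion apply to the point x, -y, -z); pixel columns grow to the right and rows downward; lengths in m; the calibration is good to about 2 mm. A picture is of the moment at which its call begins: read the wrist's pose just before it. calibration takes no time and is no camera call.
- ticket.job_done(): hands the job in, once; it reports no verdict.
The state is a dict: "t": time; "joints": joint angles; "qvel": joint speeds; "effort": joint torques, N m; "eef_pos": TCP position; "tcp_rot": TCP orientation; "wrist_force": force on the tool from outside, world axes, zero at the start; "wrist_torque": the same for the moment, N m; "width": finger opening in m.
Only numpy, scipy, OpenCV 4.12 (cv2) and the standard library are available. Lean on these libraries where they do the work, as an engineer would, in place of code of your own. Each camera call takes 0.05 s, during which the arm holds its last target. There are 200 camera calls.

## Working session

There is one attempt and no reset: what is moved stays moved. The work goes in short steps, Python scripts to look and compute and a tool call to move; the robot and the scene stay as the last step left them, time stands still between calls to the robot, and variables do not carry over. Pictures are saved under pics/ and viewed, about 8 in all and at most 12, crops included, and the job is handed in when it is done.

Besides the shell and the picture viewer there is one more tool, called as name(argument=value, ...) on one line, values as JSON. apply_moves: Moves the arm, as the interface text tells. Its arguments: {"type":"object","properties":{"targets":{"type":"array","items":{"type":"number"}},"newtons":{"type":"number"}},"required":["targets"]}

```bash
mkdir -p pics && cat > h.py <<'E'
import numpy as np, cv2
from rig import status, viewer, ticket
def shot(name, tag):
    s=status.observe(); im,d=viewer.grab_frame(name); cv2.imwrite(f'pics/{tag}.png',im); np.savez(f'pics/{tag}.npz',im=im,d=d,p=s['eef_pos'],r=s['tcp_rot']); return s,im,d
def cam(name,s=None):
    c=viewer.calibration(name); f=200/np.tan(np.radians(c['vfov'])/2)
    K=np.array([[f,0,c['cx']],[0,f,c['cy']],[0,0,1.]])
    if name=='wrist':
        T=np.eye(4); T[:3,:3]=cv2.Rodrigues(np.array(s['tcp_rot'],float))[0]; T[:3,3]=s['eef_pos']
        T=T@np.array(c['T_tool_cam']); R,e=T[:3,:3],T[:3,3]
    else: R,e=np.array(c['rotation']).reshape(3,3),np.array(c['eye'])
    return K,np.array(c['dist_coeffs'],float),R,e
def ray(px,z,C):
    K,D,R,e=C; p=cv2.undistortPoints(np.array(px,float).reshape(-1,1,2),K,D).reshape(-1,2)
    d=np.c_[p[:,0],-p[:,1],-np.ones(len(p))]@R.T
    return e+d*((z-e[2])/d[:,2])[:,None]
def proj(P,C):
    K,D,R,e=C; q=(np.array(P,float).reshape(-1,3)-e)@R; q=q*[1,-1,-1]
    return cv2.projectPoints(q,np.zeros(3),np.zeros(3),K,D)[0].reshape(-1,2)
E
python3 - <<'E'
from h import *
s,im,d=shot('top','top0'); print(s)
print(viewer.calibration('top'))
E
```

```text
{'t': 0.0, 'joints': array([-1.38280608e+00,  1.16502448e-01,  1.44226799e+00, -1.52153241e-06,
        1.58394444e+00, -3.77869303e-02]), 'qvel': array([ 0.00126957,  0.00068659, -0.00119555,  0.0008311 ,  0.00117416,
        0.00036014]), 'effort': array([-2.80925640e-03, -7.21268106e+01, -6.22611308e+01,  7.76960026e-02,
        2.37333187e-02, -7.12482301e-05]), 'eef_pos': array([ 0.15107236, -0.65768387,  0.21789237]), 'tcp_rot': array([-3.12048412e+00, -3.53771089e-01,  1.34598588e-04]), 'wrist_force': array([-0.63947631, -0.61217665, -0.74950238]), 'wrist_torque': array([-0.03593725,  0.01055624,  0.01094881]), 'width': 0.09262168222106527}
{'vfov': 43.570593377148256, 'cx': 317.51994781850436, 'cy': 196.3725013975588, 'dist_coeffs': array([-0.01432152,  0.        ,  0.        ,  0.        ,  0.        ]), 'eye': array([0.52698175, 0.03097842, 0.85320696]), 'rotation': array([ 0.02472779, -0.07318673, -1.57025723])}
```

View pics/top0.png

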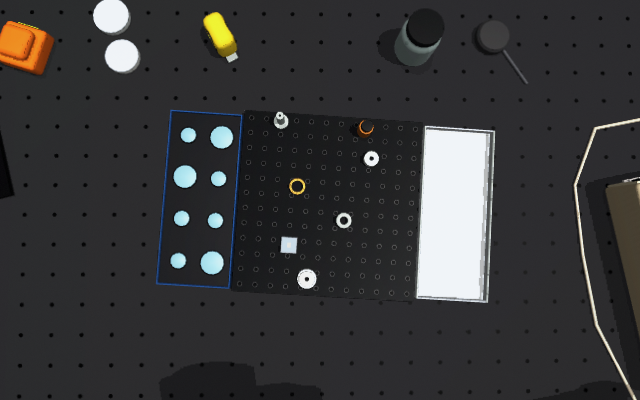

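The top view shows the steel tray on the right (world −y) at about (455,213) and the lens tray on the left. Pieces on the board: spacer (371,158), adapter (297,186), collar (344,220) and foot (307,279). Chip box is at (289,245), post at (281,119), vial at (366,128).

```bash
sed -i "s/np.array(c\['rotation'\]).reshape(3,3)/cv2.Rodrigues(np.array(c['rotation'],float))[0]/" h.py && python3 - <<'E'
from h import *
z=np.load('pics/top0.npz'); im=z['im']; C=cam('top'); g=cv2.cvtColor(im,cv2.COLOR_BGR2GRAY)
hsv=cv2.cvtColor(im,cv2.COLOR_BGR2HSV)
# board corners by eye, then tray and lens tray by mask
b=ray([[245,110],[424,123],[417,301],[231,291]],.025,C); print('board',b.round(4), [np.linalg.norm(b[i]-b[i-1]).round(3) for i in range(4)])
m=(g>110).astype(np.uint8); m[:,:405]=0; m[:105]=0;m[320:]=0;m[:,505:]=0
P=np.argwhere(m)[:,::-1]; R=cv2.minAreaRect(ray(P,.02,C)[:,:2].astype(np.float32)); print('tray',R)
m=cv2.inRange(hsv,(105,150,80),(125,255,255)); m[:,250:]=0;m[:100]=0
P=np.argwhere(m)[:,::-1]; R=cv2.minAreaRect(ray(P,.02,C)[:,:2].astype(np.float32)); print('lens',R)
m=((im.max(2)>90)).astype(np.uint8); m[:,:250]=0;m[:,408:]=0;m[:105]=0;m[300:]=0
m=cv2.morphologyEx(m,cv2.MORPH_CLOSE,np.ones((5,5)))
n,l,st,ct=cv2.connectedComponentsWithStats(m)
for i in range(1,n):
    if st[i,4]>25:
        P=np.argwhere(l==i)[:,::-1]; w=ray(P,.037,C)[:,:2]; c,r=cv2.minEnclosingCircle(w.astype(np.float32)); print(ct[i].round(1),st[i,4],np.round(c,4),'diam',round(2*r,4))
E
```

```text
board [[ 0.7232  0.1264  0.025 ]
 [ 0.7029 -0.1745  0.025 ]
 [ 0.4059 -0.1586  0.025 ]
 [ 0.4238  0.1469  0.025 ]] [np.float64(0.3), np.float64(0.302), np.float64(0.297), np.float64(0.306)]
tray ((0.5512450933456421, -0.22736653685569763), (0.12133318185806274, 0.2913950979709625), 86.27957153320312)
lens ((0.5763096809387207, 0.20142599940299988), (0.12081662565469742, 0.29040631651878357), 86.27690887451172)
[280.6 120.3] 189 [0.7045 0.0668] diam 0.0282
[364.8 128.6] 48 [ 0.6939 -0.0747] diam 0.0241
[371. 158.] 182 [ 0.6414 -0.0825] diam 0.0256
[296.9 186. ] 126 [0.5954 0.0393] diam 0.0274
[343.4 220. ] 157 [ 0.5392 -0.0366] diam 0.0255
[288.5 244.5] 259 [0.4997 0.0529] diam 0.0348
[306.4 278.3] 313 [0.445  0.0238] diam 0.0323
```

```bash
python3 - <<'E'
from h import *
z=np.load('pics/top0.npz'); d=z['d']; C=cam('top'); K,D,R,e=C
vv,uu=np.mgrid[0:400:4,0:640:4]; p=cv2.undistortPoints(np.c_[uu.ravel(),vv.ravel()].astype(float).reshape(-1,1,2),K,D).reshape(-1,2)
W=e+(np.c_[p[:,0],-p[:,1],-np.ones(len(p))]*d[vv,uu].ravel()[:,None])@R.T
ok=(d[vv,uu].ravel()>0)&(W[:,1]<-.3)&(W[:,0]<.75); Q=W[ok]; 
H=Q[Q[:,2]>.03]; print('high right objs',len(H),H.min(0),H.max(0))
for px in [(371,158),(344,213),(307,271),(289,245),(455,213),(281,116),(366,126),(340,250),(320,140)]:
    i=np.argmin((uu.ravel()-px[0])**2+(vv.ravel()-px[1])**2); print(px,W[i].round(4))
yaw=np.radians(-3.72); ex=np.array([np.cos(yaw),np.sin(yaw)]); ey=np.array([-ex[1],ex[0]])
c=np.array([.5638,-.013]); T0=np.array([.15107,-.65768])
for n,q in dict(spacer=(.6414,-.0825),adapter=(.5954,.0393),collar=(.5392,-.0366),foot=(.445,.0238)).items():
    q=np.array(q); u,v=(q-c)@ex,(q-c)@ey; a=q+.034*ey; b=c+u*ex-.178*ey
    print(n,'uv',round(u,4),round(v,4),'start',a.round(4),((a-T0)*100).round(2),'end',b.round(4),((b-T0)*100).round(2))
s,im,dd=shot('scene','scene0')
E
```

```text
high right objs 108 [ 0.41873315 -0.52651971  0.03088787] [ 0.60595759 -0.49062951  0.09023697]
(371, 158) [ 0.6443 -0.0838  0.04  ]
(344, 213) [ 0.5528 -0.0387  0.0234]
(307, 271) [0.4551 0.0213 0.036 ]
(289, 245) [0.5005 0.0537 0.0376]
(455, 213) [ 0.5534 -0.2333  0.0022]
(281, 116) [0.7022 0.0658 0.0747]
(366, 126) [ 0.6907 -0.067   0.0719]
(340, 250) [ 0.4934 -0.0316  0.0261]
(320, 140) [0.6725 0.0013 0.0285]
spacer uv 0.0819 -0.0643 start [ 0.6436 -0.0486] [49.25 60.91] end [ 0.634  -0.1959] [48.3  46.17]
adapter uv 0.0281 0.0542 start [0.5976 0.0732] [44.65 73.09] end [ 0.5803 -0.1925] [42.93 46.52]
collar uv -0.023 -0.0251 start [ 0.5414 -0.0027] [39.03 65.5 ] end [ 0.5293 -0.1891] [37.82 46.85]
foot uv -0.1209 0.029 start [0.4472 0.0577] [29.61 71.54] end [ 0.4316 -0.1828] [28.05 47.49]
```

View pics/scene0.png

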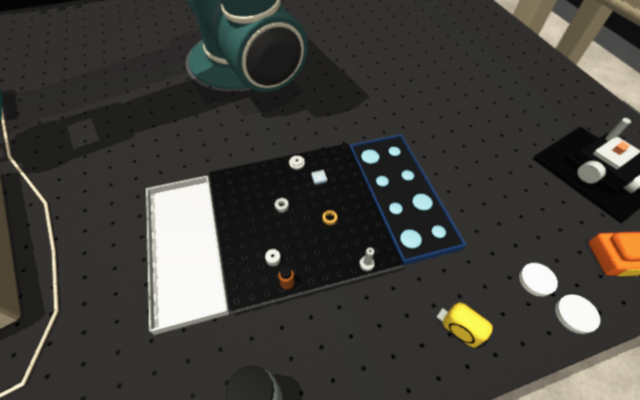

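The scene view agrees with the top view: tray on the left at (185,253), lens tray on the right, box at (319,177), post at (367,260), vial at (287,279). The measured heights and sizes also match. I'm moving over the board at height, with the jaws turned along the board's x and the fingers slightly apart so they cradle the discs.

apply_moves(targets=[1.2, 2, 0, 3, 0.15, 3.9, 6.5, 0, 10, 0.15, 7, 11.8, 0, 19, 0.15, 10.1, 17, 0, 28, 0.15, 13.3, 22.3, 0, 37, 0.15, 16.4, 27.5, 0, 46, 0.15, 19.5, 32.7, 0, 54, 0.15, 22.6, 38, 0, 61, 0.15, 25.7, 43.2, 0, 67, 0.15, 28.9, 48.5, 0, 71, 0.15, 32, 53.7, 0, 73.3, 0.15, 34.5, 58, 0, 73.3, 0.15])

```text
t: 1.6
eef_pos: [0.4968, -0.0756, 0.2185]
tcp_rot: [-2.291, -2.149, -0.0]
wrist_force: [-0.5, -0.5, 1.1]
width: 0.0139
```

apply_moves(targets=[2, 3.5, -1.5, 0, 0.15, 3.8, 6.3, -4, 0, 0.15, 4.5, 7.5, -6, 0, 0.15, 4.5, 7.5, -7, 0, 0.15, 4.5, 7.5, -7, 0, 0.15])

```text
t: 2.22
eef_pos: [0.5406, -0.0037, 0.1483]
tcp_rot: [-2.294, -2.146, 0.001]
wrist_force: [-0.9, 0.2, 0.4]
width: 0.0141
```

```bash
python3 - <<'E'
from h import *
s,im,d=shot('wrist','w1'); print(s['t'],s['eef_pos'],s['tcp_rot'],s['width'])
C=cam('wrist',s); print('cam eye',C[3])
ob=dict(collar=(.5392,-.0366,.037),adapter=(.5954,.0393,.034),box=(.4997,.0529,.037),spacer=(.6414,-.0825,.04),foot=(.445,.0238,.035))
for k,p in ob.items():
    q=proj([p],C)[0]; print(k,q.round(0)); 
    if 0<q[0]<640 and 0<q[1]<400: cv2.drawMarker(im,tuple(int(x) for x in q),(0,0,255),0,14,1)
cv2.imwrite('pics/w1m.png',im)
E
```

```text
2.225 [ 0.54057487 -0.00371983  0.14826448] [-2.29350410e+00 -2.14622959e+00  1.24018337e-03] 0.01406845447489618
cam eye [0.54622459 0.06889882 0.31430472]
collar [322. 230.]
adapter [381. 144.]
box [270. 135.]
spacer [432. 269.]
foot [213. 172.]
```

View pics/w1m.png

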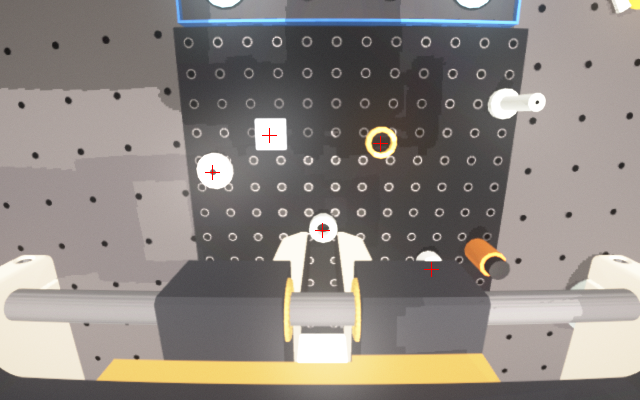

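The predicted marks land on the pieces: collar (322,230), adapter (381,144), foot (213,172). The jaws lie along the board's x. Next I lower behind the collar and start the push.

apply_moves(targets=[0, 0, -4, 0, 0.15, 0, 0, -8, 0, 0.15, 0, 0, -10.8, 0, 0.15, 0, 0, -11.7, 0, 0.15, 0, 0, -11.8, 0, 0.15, 0, -0.4, -11.8, 0, 0.15, -0.05, -0.8, -11.8, 0, 0.15, -0.1, -1.2, -11.8, 0, 0.15, -0.1, -1.6, -11.8, 0, 0.15, -0.15, -2.1, -11.8, 0, 0.15, -0.2, -2.8, -11.8, 0, 0.15, -0.25, -3.6, -11.8, 0, 0.15])

```text
t: 3.78
eef_pos: [0.5386, -0.0394, 0.0306]
tcp_rot: [2.293, 2.147, -0.0]
wrist_force: [0.9, -0.3, 0.3]
width: 0.0137
```

apply_moves(targets=[-0.05, -1, 0, 0, 0.15, -0.15, -2.1, 0, 0, 0.15, -0.2, -3.3, 0, 0, 0.15, -0.3, -4.5, 0, 0, 0.15, -0.35, -5.7, 0, 0, 0.15, -0.45, -6.9, 0, 0, 0.15, -0.5, -8.1, 0, 0, 0.15, -0.6, -9.3, 0, 0, 0.15, -0.7, -10.5, 0, 0, 0.15, -0.75, -11.7, 0, 0, 0.15, -0.85, -12.8, 0, 0, 0.15, -0.9, -13.8, 0, 0, 0.15])

```text
t: 5.28
eef_pos: [0.5296, -0.1776, 0.0307]
tcp_rot: [2.293, 2.147, -0.0]
wrist_force: [0.3, 0.4, -0.6]
width: 0.0139
```

```bash
python3 - <<'E'
from h import *
s,im,d=shot('top','top1'); print(s['t'],s['eef_pos'],s['wrist_force'])
a=im[90:320,150:510]; 
s,im,d=shot('wrist','w2')
cv2.imwrite('pics/c1.png',np.hstack([cv2.resize(a,(480,307)),cv2.resize(im,(320,200),interpolation=3)[:, :].copy() if 0 else cv2.copyMakeBorder(cv2.resize(im,(320,200)),0,107,0,0,0)]))
E
```

```text
5.275 [ 0.52955703 -0.17762436  0.03065121] [ 0.32983483  0.35010015 -0.63801182]
```

View pics/c1.png

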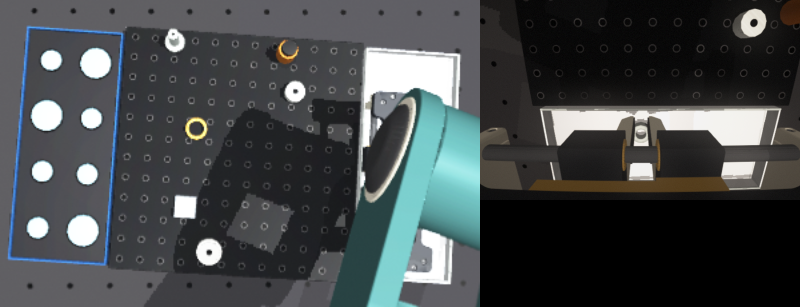

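apply_moves(targets=[-0.05, -0.8, 0, 0, 0.15, -0.1, -1.5, 0, 0, 0.15, -0.1, -1.5, 0, 0, 0.15, -0.1, -1.2, 2, 0, 0.15, 0.3, 0, 5.5, 0, 0.15, 1.5, 4, 6, 0, 0.15, 2.8, 9, 6, 0, 0.15, 4.1, 14, 6, 0, 0.15, 5.4, 19, 6, 0, 0.15, 6.4, 23, 6, 0, 0.15, 6.8, 25, 4, 0, 0.15, 6.8, 25, 1.5, 0, 0.15])

```text
t: 6.88
eef_pos: [0.5978, 0.0744, 0.0453]
tcp_rot: [2.291, 2.149, 0.001]
wrist_force: [0.6, -0.7, 0.4]
width: 0.0137
```

apply_moves(targets=[0, 0, -1.4, 0, 0.15, 0, 0, -1.6, 0, 0.15, 0, -0.4, -1.6, 0, 0.15, -0.05, -0.8, -1.6, 0, 0.15, -0.1, -1.2, -1.6, 0, 0.15, -0.1, -1.6, -1.6, 0, 0.15, -0.15, -2.1, -1.6, 0, 0.15, -0.2, -2.8, -1.6, 0, 0.15, -0.25, -3.7, -1.6, 0, 0.15, -0.3, -4.7, -1.6, 0, 0.15, -0.35, -5.8, -1.6, 0, 0.15, -0.45, -7, -1.6, 0, 0.15])

```text
t: 8.38
eef_pos: [0.5931, 0.0023, 0.0296]
tcp_rot: [-2.293, -2.147, 0.0]
wrist_force: [-0.7, -0.6, 0.6]
width: 0.0136
```

```bash
python3 - <<'E'
from h import *
s,im,d=shot('top','top2'); print(s['t'],s['eef_pos'],s['wrist_force'])
a=im[90:320,150:510]; 
s,im,d=shot('wrist','w3')
cv2.imwrite('pics/c2.png',np.hstack([cv2.resize(a,(360,230)),cv2.copyMakeBorder(cv2.resize(im,(400,250))[:230],0,0,0,0,0)]))
E
```

```text
8.375 [0.59305129 0.00227946 0.02964691] [-0.71917157 -0.58100194  0.58764541]
```

View pics/c2.png

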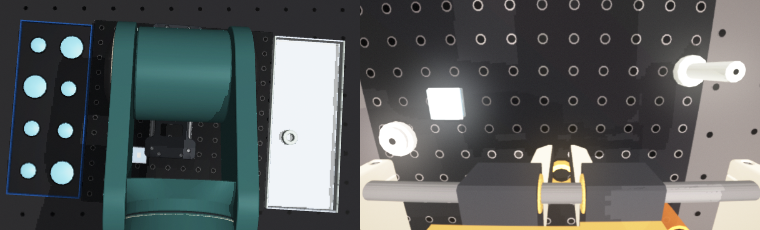

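The collar lies flat in the tray at (288,137) of the left panel, and the adapter sits between the fingertips in the right panel. I'll carry on with it.

apply_moves(targets=[-0.1, -1.2, 0, 0, 0.15, -0.15, -2.4, 0, 0, 0.15, -0.25, -3.7, 0, 0, 0.15, -0.35, -5, 0, 0, 0.15, -0.4, -6.3, 0, 0, 0.15, -0.5, -7.6, 0, 0, 0.15, -0.6, -8.9, 0, 0, 0.15, -0.65, -10.2, 0, 0, 0.15, -0.75, -11.5, 0, 0, 0.15, -0.85, -12.8, 0, 0, 0.15, -0.9, -14.1, 0, 0, 0.15, -1, -15.3, 0, 0, 0.15])

```text
t: 9.98
eef_pos: [0.5831, -0.1507, 0.0296]
tcp_rot: [2.293, 2.147, -0.0]
wrist_force: [0.5, 0.8, -0.0]
width: 0.0137
```

apply_moves(targets=[-0.1, -1.2, 0, 0, 0.15, -0.15, -2.3, 0, 0, 0.15, -0.2, -3.4, 0, 0, 0.15, -0.25, -4.4, 0, 0, 0.15, -0.25, -4.7, 0, 0, 0.15, -0.25, -4.7, 0, 0, 0.15, -0.25, -4.4, 2, 0, 0.15, 0, -4, 5.5, 0, 0.15])

```text
t: 10.98
eef_pos: [0.5827, -0.1892, 0.0855]
tcp_rot: [-2.292, -2.147, 0.001]
wrist_force: [-0.7, 0.5, 0.6]
width: 0.014
```

apply_moves(targets=[1.5, 3.5, 0.5, 0, 0.15, 3.2, 7.5, 0.5, 0, 0.15, 4.9, 11.5, 0.5, 0, 0.15, 6, 14.1, 0.5, 0, 0.15, 6, 14.1, 0, 0, 0.15, 6, 14.1, -2.5, 0, 0.15, 6, 14.1, -4.7, 0, 0.15, 6, 14.1, -5.4, 0, 0.15, 6, 13.7, -5.5, 0, 0.15, 5.95, 13.3, -5.5, 0, 0.15, 5.95, 12.9, -5.5, 0, 0.15, 5.9, 12.5, -5.5, 0, 0.15])

```text
t: 12.48
eef_pos: [0.6423, -0.0653, 0.0301]
tcp_rot: [2.293, 2.147, 0.001]
wrist_force: [-1.3, -0.1, 0.5]
width: 0.0141
```

```bash
python3 - <<'E'
from h import *
s,im,d=shot('wrist','w4'); print(s['t'],s['eef_pos'],s['wrist_force'])
b=viewer.grab_frame('scene')[0]
cv2.imwrite('pics/c3.png',np.hstack([cv2.resize(im[:, 100:],(432,320)),b[120:340,120:480][:, :].copy() if 0 else cv2.resize(b[120:340,120:480],(368,320))]))
E
```

```text
12.475 [ 0.64228671 -0.06525143  0.03011026] [-1.33400162 -0.13831858  0.47264582]
```

View pics/c3.png

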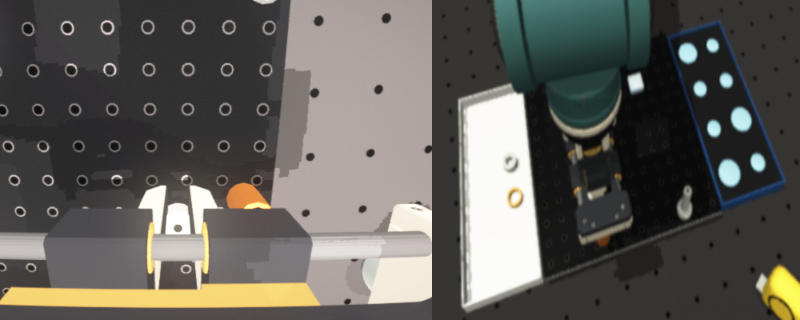

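Collar and adapter are both in the tray, at (511,162) and (515,197) in the right panel. The spacer is cradled between the tips at (178,228), and the vial stands clear beside them.

apply_moves(targets=[-0.05, -0.8, 0, 0, 0.15, -0.1, -1.8, 0, 0, 0.15, -0.2, -3, 0, 0, 0.15, -0.25, -4.3, 0, 0, 0.15, -0.35, -5.6, 0, 0, 0.15, -0.45, -6.9, 0, 0, 0.15, -0.55, -8.2, 0, 0, 0.15, -0.6, -9.4, 0, 0, 0.15, -0.7, -10.6, 0, 0, 0.15, -0.75, -11.8, 0, 0, 0.15, -0.85, -12.8, 0, 0, 0.15, -0.85, -13.4, 0, 0, 0.15])

```text
t: 14.08
eef_pos: [0.6335, -0.1995, 0.0296]
tcp_rot: [-2.293, -2.147, 0.0]
wrist_force: [-0.6, 0.9, -0.2]
width: 0.0141
```

apply_moves(targets=[0, 0, 0, 0, 0.15, 0, 0.3, 2, 0, 0.15, -0.8, 1, 5.5, 0, 0.15, -4, 5, 6, 0, 0.15, -7.5, 9.5, 6, 0, 0.15, -11, 14.5, 6, 0, 0.15, -14.2, 19.5, 6, 0, 0.15, -17, 23.5, 6, 0, 0.15, -18.6, 25.7, 6, 0, 0.15, -18.6, 25.7, 4, 0, 0.15])

```text
t: 15.32
eef_pos: [0.4478, 0.06, 0.0724]
tcp_rot: [2.288, 2.149, 0.006]
wrist_force: [-0.5, 0.0, -0.3]
width: 0.0138
```

apply_moves(targets=[0, 0, -2.5, 0, 0.15, 0, 0, -3.9, 0, 0.15, 0, 0, -4.2, 0, 0.15, 0, -0.4, -4.2, 0, 0.15, -0.05, -0.8, -4.2, 0, 0.15, -0.05, -1.2, -4.2, 0, 0.15, -0.1, -1.6, -4.2, 0, 0.15, -0.15, -2.1, -4.2, 0, 0.15, -0.2, -2.8, -4.2, 0, 0.15, -0.25, -3.7, -4.2, 0, 0.15, -0.3, -4.7, -4.2, 0, 0.15, -0.35, -5.7, -4.2, 0, 0.15])

```text
t: 16.82
eef_pos: [0.4441, 0.0004, 0.0276]
tcp_rot: [-2.293, -2.147, 0.0]
wrist_force: [0.9, 0.7, -0.3]
width: 0.0137
```

```bash
python3 - <<'E'
from h import *
s,im,d=shot('wrist','w5'); print(s['t'],s['eef_pos'],s['wrist_force'])
b=viewer.grab_frame('scene')[0]
cv2.imwrite('pics/c4.png',np.hstack([cv2.resize(im[:, 50:590],(432,320)),cv2.resize(b[120:340,120:480],(368,320))]))
E
```

```text
16.825 [4.44052578e-01 3.66895034e-04 2.76234747e-02] [ 0.9034914   0.71078813 -0.31700269]
```

View pics/c4.png

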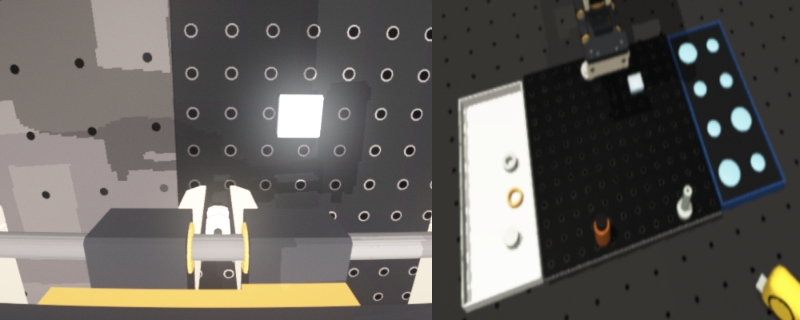

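Three pieces are in the tray, at (511,162), (515,197) and (512,238) in the right panel. The box and vial are undisturbed, and the foot sits between the tips. Next I push the foot off.

apply_moves(targets=[-0.1, -1.1, 0, 0, 0.15, -0.15, -2.3, 0, 0, 0.15, -0.25, -3.6, 0, 0, 0.15, -0.35, -4.9, 0, 0, 0.15, -0.4, -6.2, 0, 0, 0.15, -0.5, -7.5, 0, 0, 0.15, -0.55, -8.8, 0, 0, 0.15, -0.65, -10.1, 0, 0, 0.15, -0.75, -11.4, 0, 0, 0.15, -0.8, -12.7, 0, 0, 0.15, -0.9, -14, 0, 0, 0.15, -1, -15.2, 0, 0, 0.15])

```text
t: 18.42
eef_pos: [0.434, -0.1518, 0.0276]
tcp_rot: [-2.293, -2.147, 0.0]
wrist_force: [0.3, -0.0, -0.1]
width: 0.014
```

apply_moves(targets=[-0.1, -1.1, 0, 0, 0.15, -0.15, -2.2, 0, 0, 0.15, -0.2, -3.2, 0, 0, 0.15, -0.25, -4, 0, 0, 0.15, -0.25, -4.4, 0, 0, 0.15, -0.25, -4.4, 0, 0, 0.15, -0.25, -4.1, 2.5, 0, 0.15, -0.25, -4.1, 7.5, 0, 0.15, -1, -7, 12, 0, 0.15, -4, -12, 15, 0, 0.15, -7, -17, 15, 0, 0.15, -9, -21, 15, 0, 0.15])

```text
t: 19.92
eef_pos: [0.343, -0.3624, 0.1783]
tcp_rot: [2.293, 2.146, -0.0]
wrist_force: [0.7, 0.1, 0.7]
width: 0.0139
```

apply_moves(targets=[-2, -5, 0, 0, 0.15, -3, -8, 0, 0, 0.15, -3, -8, 0, 0, 0.15])

```text
t: 20.3
eef_pos: [0.3134, -0.442, 0.1772]
tcp_rot: [-2.295, -2.144, -0.0]
wrist_force: [0.4, 0.1, -1.5]
width: 0.0139
```

```bash
python3 - <<'E'
from h import *
s,im,d=shot('top','top9'); print(s['t'],s['eef_pos'],s['wrist_force'])
C=cam('top'); c=np.array([.5512,-.2274]); yaw=np.radians(-3.72); ex=np.array([np.cos(yaw),np.sin(yaw)]); ey=np.array([-ex[1],ex[0]])
o=np.load('pics/top0.npz')['im']
for n,x0,y0,x1,y1 in [('post',265,108,295,132),('vial',355,118,378,138),('box',276,232,301,258)]:
    t=o[y0:y1,x0:x1]; r=cv2.matchTemplate(im[y0-8:y1+8,x0-8:x1+8],t,cv2.TM_CCOEFF_NORMED); _,v,_,l=cv2.minMaxLoc(r); print(n,'px shift',l[0]-8,l[1]-8,round(v,3))
cv2.imwrite('pics/c5.png',cv2.resize(im[90:320,150:510],(720,460),interpolation=cv2.INTER_CUBIC))
E
```

```text
20.3 [ 0.31338704 -0.44201249  0.17716619] [ 0.3516481   0.13355904 -1.51237324]
post px shift 0 0 1.0
vial px shift 0 0 1.0
box px shift 0 0 1.0
```

View pics/c5.png

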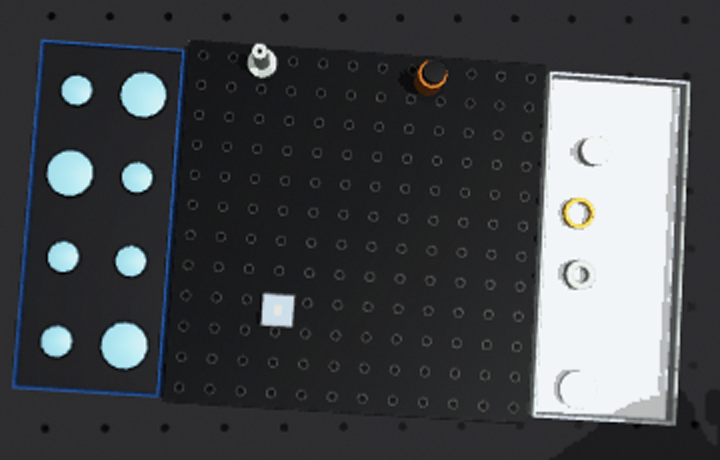

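All four pieces are in the tray, at (594,151), (578,213), (578,275) and (578,389). The board holds only the box, post and vial, none of which moved a pixel. I'll check heights quickly, then hand in.

```bash
python3 - <<'E'
from h import *
C=cam('top'); z=np.load('pics/top9.npz'); d=z['d']; c=np.array([.5512,-.2274]); yaw=np.radians(-3.72); ex=np.array([np.cos(yaw),np.sin(yaw)]); ey=np.array([-ex[1],ex[0]])
K,D,R,e=C; s0,im,_=shot('top','top10')
print('motion', np.abs(im.astype(int)-z['im'])[120:310,415:500].max())
for n,p in [('spacer',(594,151)),('adapter',(578,213)),('collar',(578,275)),('foot',(578,389))]:
    q=np.array([150+p[0]/2,90+p[1]/2]); w=ray([q],.01,C)[0,:2]-c
    i,j=int(q[1]),int(q[0]); dd=d[i-7:i+8,j-7:j+8]; print(n,'tray x,y',round(w@ex,3),round(w@ey,3),'top z range approx',(e[2]-dd[dd>0].min()).round(3))
ticket.job_done()
E
```

```text
motion 71
spacer tray x,y 0.081 0.016 top z range approx 0.011
adapter tray x,y 0.027 0.027 top z range approx 0.007
collar tray x,y -0.026 0.025 top z range approx 0.012
foot tray x,y -0.122 0.02 top z range approx 0.017
the job is handed in; nothing more can be done
```

I swept all four pieces off the board into the steel tray, one at a time, with the fingertips slightly apart, and handed the job in at about 20 s of the 54 s allowed.

**Final checks:**
- **In the tray:** in the tray's frame, the pieces are at x = 0.081 (spacer), 0.027 (adapter), −0.026 (collar) and −0.122 m (foot). Their y is 0.016 to 0.027 m, so all are inside the limits.
- **Height:** the rough depth reading puts every piece's top at 17 mm or less, so the centres are below the 22 mm limit. I didn't correct that reading for camera tilt.
- **Left in place:** the chip box, post and vial showed no pixel shift from the first picture.
- **Force:** the wrist force components I read after each move were at most about 1.5 N. I couldn't read the finger contact force directly.
- **Robot clear:** the arm was beside the tray, with the TCP 0.18 m up.

**One check disagreed:** comparing the last two pictures of the tray gave a maximum pixel change of 71, so it didn't confirm that everything was still. The cause may be the arm's shadow on the tray as the arm settled. I handed in without looking further.

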